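# Set the step attenuator to its third click and store it

## Task

The bench attenuator's slide lever stands at its home end: with the closed fingers, push it along its slot to the third click, one click at a time with a pause of about a second in each, and never past the third. Then press the round button on the same box all the way down to store the setting and let it come up again. Only push and press, gently: do not pinch the lever, do not lift or shove the box, and leave the phone, the pen and the bottle beside it alone.

Things in the scene. Friction and masses are not known exactly. Their poses are not given: they have to be found in the camera images.
- attenuator: step attenuator: a loose box of about 2.1 kg, metal, on rubber feet, 112 (x) x 152 (y) x 45 mm high, grey with a bare aluminium top plate. Origin: centre of its underside, on the bench; its y axis runs along the lever's slot in the direction from home to higher clicks, z up. Two coax sockets stick out of its +x side. The slot is the line x = -22 mm of the top plate.
- gain_lever (a joint): travel of the slide lever in m along the box's +y: 0 at home (where it starts, against the stop), 0.070 at the far stop. Clicks (detents) lie every 14 mm: first 0.014, second 0.028, third 0.042. To leave a click takes a push of roughly 4 to 6 N, greatest a quarter of the way (about 4 mm); half-way (7 mm) the resistance vanishes and the lever snaps by itself into the next click, ahead of the finger, and stays there. Nothing marks the clicks.
- lever_top (a point): centre of the top face of the lever's cap, a black block 28 mm (box x) by 16 mm (along the slot, box y) by 18 mm high with thin ribs on top. The top is 73 mm above the bench, the cap's underside 55 mm, the box's top plate 45 mm. Moves with the lever; at home it is at x = -22, y = -35 mm of the box.
- store_button (a joint): press of the round button in m: 0 up, 0.005 fully down; the spring needs 1 N to start and about 4 N to be fully down; it comes up when let go.
- store_button_top (a point): centre of the top of the button, a grey disc 24 mm in diameter; its top is 66 mm above the bench, 9 mm above its dark round metal housing (40 mm in diameter, 12 mm high, on the top plate). It stands at x = +28, y = +45 mm of the box. It is pressed straight down.
- phone_black: black phone, 125 x 75 x 10 mm, lying on the bench by the box's +y side; origin at the centre of its underside. Leave alone.
- tester_pen: grey tester pen, 114 mm long, 12 mm thick, lying on the bench along the box's +x (rear) side; origin at the centre of its underside. Leave alone.
- flux_bottle: dropper bottle, 33 mm in diameter, 92 mm high, standing by the box's -y side near the rear corner; origin at the centre of its underside. Leave alone.

How it is judged (in metres and radians):
On the way, in this order (a step that is already met when the one before it is completed fails the run):
1. the lever rests in the first click (within 4 mm) for 0.4 s (value of joint gain_lever between 0.01 and 0.018 m), for 0.4 s.
2. the lever rests in the second click (within 4 mm) for 0.4 s (value of joint gain_lever between 0.024 and 0.032 m), for 0.4 s.
3. the lever rests in the third click (within 4 mm) for 0.4 s (value of joint gain_lever between 0.038 and 0.046 m), for 0.4 s.
4. the button is pressed down with the lever in the third click (all of step 3 and value of joint store_button above 0.004 m), for 0.05 s.
At the end, for the whole second after the job is handed in: The lever rests in the third click (0.042 m, within 4 mm), the button is up again (less than 1.5 mm down), the box stands flat within 15 mm of where it was and at rest, and the phone, pen and bottle lie within 15 mm of where they were (all of step 3 and velocity of joint gain_lever between -0.01 and 0.01 m/s and value of joint store_button below 0.0015 m and linear speed of attenuator below 0.01 m/s and distance of each of attenuator, phone_black, tester_pen, flux_bottle from where it was at the start of the episode below 0.015 m and angle between attenuator's own z axis and vertical below 0.05 rad); the robot touches nothing.
It fails at once if the lever was pushed past the third click (value of joint gain_lever above 0.05 m).
It fails at once if the button was pressed before the lever had reached the third click (value of joint store_button above 0.003 m and not (value of joint gain_lever between 0.038 and 0.046 m)).
It fails at once if the lever was pinched between the fingers, or the lever or button was forced (more than 25 N) ((horizontal distance between the grasp point and lever_top below 0.009 m and distance between the grasp point and lever_top below 0.015 m and contact force between the fingers and gain_lever above 1 N) or contact force between the fingers and gain_lever above 25 N or contact force between the fingers and store_button above 25 N).
It fails at once if the box was lifted, tipped or shoved by more than 15 mm (distance of attenuator from where it was at the start of the episode above 0.015 m or height (world z) of attenuator above 0.006 m or angle between attenuator's own z axis and vertical above 0.1 rad).
It fails at once if the phone, the pen or the bottle was moved by more than 15 mm (distance of any of phone_black, tester_pen, flux_bottle from where it was at the start of the episode above 0.015 m).
It also fails if it takes over 64 s, if anything falls off the work surface, if the arm or the gripper's body presses on something with over 40 N, if the wrist force passes 120 N, or if a joint passes its speed limit or range.

## Robot

A 6-joint arm with a two-finger parallel gripper is mounted at the origin on a cart in front of the work surface, level with it; the furniture and walls round the work are solid. World frame = base frame: x ahead of the robot, y to its left, z up, the work surface at z = 0. Lengths are in m, angles in degrees, forces in N, time in s.
With the tool pointing down it reaches from about 0.325 to 0.875 m from the base axis. Payload 4.4 kg.
Tool frame: the origin (TCP) lies on the centre line of the jaws, within the pads' length; the fingertips stand 11 mm ahead of it and the grasp point (between the pads) lies 8 mm behind it (ctrl.finger_overhang is the z of the fingertips in the tool frame, in m); z points along the fingers, y is the line along which they close (so a half turn about z gives the same grasp; the last joint's range is limited). The gripper opens to 85 mm and grips with 20 to 120 N. Pads are 22 mm wide; open, the fingers measure 114 mm over their backs; the gripper's body (76 mm by 85 mm) begins 54 mm behind the grasp point. The pads swing forward as they close: fully open they stand 13 mm farther back than shut.
Start: joints at [66.664, 11.837, 88.321, -0, 79.842, -8.623], TCP at [0.146, 0.556, 0.242] pointing down, gripper open.
Joint ranges: [-156.59, 156.59], [-49.26, 127.26], [12.9, 141.05], [-63.56, 243.56], [4.71, 150.69], [-161.64, 161.64]. Speed limits (degrees/s): [159.86, 159.86, 180, 180, 180, 180].

## Interface

Orientations are given as a 3x3 rotation matrix whose columns are the frame's x, y, z axes.
In Python, from plant import ctrl, capture gives the robot as it stands.
- The arm moves only by the tool drive_tool, never from a script. Its argument "rows" is a list of rows, each an object with "slide": the shift along the tool's x, y, z in mm, a list of three; "rot": the turn, a rotation vector about the tool's x, y, z in degrees, a list of three. A call has 1 to 5 rows; each row shifts and turns the commanded pose from where the row before left it, along the tool's axes as they then stand; what a row does not reach is not made up. A row lasts 1/10 s, in which the tool goes at most 50 mm and 8.59 degrees, less where a joint would pass 70% of its speed; a pose out of reach is approached as far as the arm can. A call with a gripper value outside its range is refused whole. "grip" is the opening, from 0 (shut) to 1 (fully open), set as the call begins (left out, the last holds). The fingers move at their own pace and stop on an object; the grip force is fixed at half the most. Time passes only in rows, so rows that do not move let the fingers close. It gives the time, the measured TCP pose, the force, the opening and the grip force at its end, in the units of the state.
- ctrl.read_state(): the state, without advancing time (a new reading comes with each control period).
- capture(name): name is "scene" or "top" or "wrist"; returns a dict with "image" (384x512x3 uint8, blue, green, red), "fovy" (degrees; the focal length in pixels is half the picture's height over the tangent of half this angle, whatever the lens; pixels are square), "cx", "cy" (the principal point, pixels), "distortion" ([k1, k2, p1, p2, k3] as OpenCV has them; the pictures are not rectified), "extrinsics" (4x4, takes a point from world to camera coordinates). Camera axes: x right, y up, looking along -z (the intrinsics and any distortion apply to the point x, -y, -z); pixel columns grow to the right and rows downward; lengths in m; the calibration is good to about 2 mm. A picture is of the moment at which its call begins. There is no depth.
- ctrl.job_done(): hands the job in; it is judged then, once.
The state is a dict: "clock": time; "joints": joint angles; "qd": joint speeds; "joint_torque": joint torques, N m; "tool_pos": TCP position; "tool_rot": TCP orientation; "wrist_force": force on the tool from outside, world axes, zero at the start; "torque": the same for the moment, N m; "grip_width": finger opening in m; "gripper_force": force on a finger pad.
Only numpy, scipy, OpenCV 4.12 (cv2) and the standard library are available. Lean on these libraries where they do the work, as an engineer would, in place of code of your own. Each camera call takes 0.05 s, during which the arm holds its last target. There are 200 camera calls.

## Working session

There is one attempt and no reset: what is moved stays moved. The work goes in short steps, Python scripts to look and compute and a tool call to move; the robot and the scene stay as the last step left them, time stands still between calls to the robot, and variables do not carry over. Pictures are saved under pics/ and viewed, at most 10 in all, crops included, and the job is handed in when it is done.

Besides the shell and the picture viewer there is one more tool, called after "Request:" as name([rows], argument=value, ...), one row to a line, values as JSON. drive_tool: Moves the arm, as the interface text tells. Its arguments: {"type":"object","properties":{"rows":{"type":"array"},"grip":{"type":"number"}},"required":["rows"]}

```bash
mkdir -p pics; cat > h.py <<'E'
import numpy as np, cv2
from plant import ctrl, capture
def cam(c):
    f=c["image"].shape[0]/2/np.tan(np.radians(c["fovy"])/2)
    K=np.array([[f,0,c["cx"]],[0,f,c["cy"]],[0,0,1]]); return K,np.array(c["distortion"],float),np.array(c["extrinsics"])
def ray(c,uv):
    K,D,E=cam(c); p=cv2.undistortPoints(np.array([[uv]],float),K,D)[0,0]
    d=E[:3,:3].T@np.array([p[0],-p[1],-1]); return -E[:3,:3].T@E[:3,3],d
def onz(c,uv,z):
    o,d=ray(c,uv); return o+d*(z-o[2])/d[2]
def proj(c,P):
    K,D,E=cam(c); q=E[:3,:3]@np.array(P)+E[:3,3]
    return cv2.projectPoints(np.array([[q[0],-q[1],-q[2]]]),np.zeros(3),np.zeros(3),K,D)[0].ravel()
E
python3 - <<'E'
from h import *
import pickle
for n in("scene","top"):
    c=capture(n);pickle.dump(c,open(n+".pkl","wb"));cv2.imwrite(f"pics/{n}.png",c["image"])
    print(n,c["fovy"],np.round(-np.array(c["extrinsics"])[:3,:3].T@np.array(c["extrinsics"])[:3,3],3))
s=ctrl.read_state();print(s["clock"],s["tool_rot"],s["tool_pos"],ctrl.finger_overhang)
E
```

```text
scene 43.06064700868765 [-0.081  0.426  0.501]
top 45.256798975561125 [ 0.406 -0.084  0.906]
0.1 [[-9.67211957e-01  2.53969223e-01 -8.15245719e-04]
 [ 2.53970358e-01  9.67210061e-01 -1.93797481e-03]
 [ 2.96327904e-04 -2.08148066e-03 -9.99997790e-01]] [0.14579027 0.55551757 0.24122381] 0.011
```

View pics/top.png

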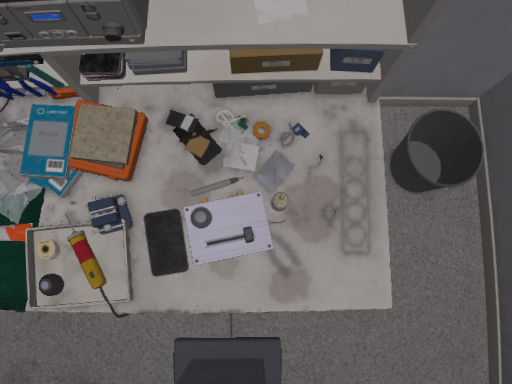

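View pics/scene.png

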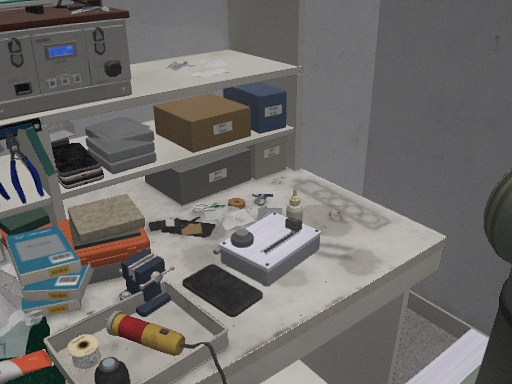

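The top view shows the box's plate around (228,228), with the lever cap near (248,235) and the button near (201,217). The phone is at (166,242), the pen at (215,186) and the bottle at (280,202). The +y end of the slot points left in the image. Next I'll measure the plate.

```bash
python3 - <<'E'
from h import *
import pickle
c=pickle.load(open("top.pkl","rb"));im=c["image"]
hsv=cv2.cvtColor(im,cv2.COLOR_BGR2HSV)
print(hsv[250,215],hsv[205,240],hsv[285,200],hsv[240,248],hsv[217,201],hsv[225,188])
d=im[:,:,0].astype(int)-im[:,:,2]
m=((d>8)&(im[:,:,1]>150)).astype(np.uint8)*255
m[:185]=0;m[275:]=0;m[:,:178]=0;m[:,280:]=0
m=cv2.morphologyEx(m,cv2.MORPH_OPEN,np.ones((3,3)))
cs=max(cv2.findContours(m,0,2)[0],key=cv2.contourArea)
r=cv2.minAreaRect(cs);b=cv2.boxPoints(r)
W=np.array([onz(c,p,.045)[:2] for p in b]);print(r,np.round(W,4),[round(np.linalg.norm(W[i]-W[i-1]),4) for i in range(4)],W.mean(0))
# dark cap
k=(hsv[:,:,2]<75).astype(np.uint8)*255
for x in cv2.findContours(k[190:275,178:280],0,2)[0]:
    if cv2.contourArea(x)>20:
        rr=cv2.minAreaRect(x+np.array([178,190]));print("dark",rr, onz(c,rr[0],.073)[:2],onz(c,rr[0],.057)[:2])
v=cv2.resize(im[180:280,140:300],None,fx=5,fy=5,interpolation=cv2.INTER_CUBIC)
cv2.polylines(v,[((b-[140,180])*5).astype(int)],True,(0,0,255),1)
cv2.imwrite("pics/crop.png",v)
E
```

```text
[127  19 172] [129  21 169] [ 10  10 148] [138  21  62] [129  15 122] [126  22 177]
((227.5951690673828, 227.7037353515625), (57.99711227416992, 79.5926513671875), 78.9964599609375) [[ 0.5213  0.0437]
 [ 0.5482 -0.1045]
 [ 0.4406 -0.1232]
 [ 0.4143  0.0224]] [np.float64(0.1091), np.float64(0.1506), np.float64(0.1093), np.float64(0.1479)] [ 0.48109976 -0.04042483]
dark ((230.10000610351562, 240.29998779296875), (14.546475410461426, 46.16925048828125), 71.56504821777344) [ 0.45544108 -0.04628166] [ 0.45638463 -0.04555456]
dark ((182.5, 241.0), (9.0, 62.0), 0.0) [0.45517726 0.0399798 ] [0.45611575 0.04236314]
dark ((200.75001525878906, 217.75001525878906), (19.091880798339844, 18.384775161743164), 45.0) [0.49707189 0.00686295] [0.49881476 0.00861043]
```

View pics/crop.png

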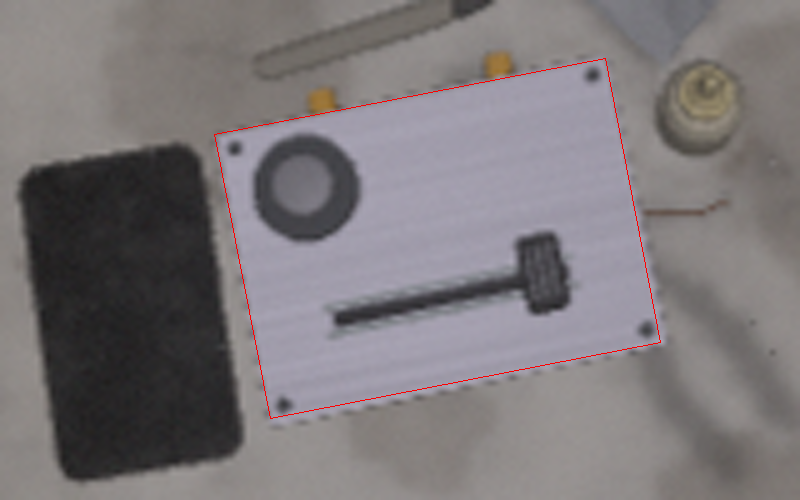

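```bash
python3 - <<'E'
from h import *
import pickle
c=pickle.load(open("top.pkl","rb"))
t=np.radians(10.2);R=np.array([[np.cos(t),-np.sin(t)],[np.sin(t),np.cos(t)]]);C=np.array([.4811,-.0404])
for n,p,z,b in(("cap",(248.4,234.4),.073,(-22,-35)),("btn",(200.4,217),.066,(28,45)),("hous",(201.2,217.6),.057,(28,45)),("slot",(248.4-41.4,243.8),.045,(-22,35))):
    w=onz(c,p,z)[:2];print(n,w,"box frame mm",R.T@(w-C)*1e3,b)
s=ctrl.read_state();T=np.array(s["tool_rot"]);p=np.array(s["tool_pos"])
for n,b,z in(("start",(-22,-74),.071),("btn",(28,45),.09)):
    w=np.append(C+R@np.array(b)/1e3,z);print(n,w,"tool delta mm",T.T@(w-p)*1e3)
E
```

```text
cap [ 0.46563196 -0.0794557 ] box frame mm [-22.1397454  -35.69929136] (-22, -35)
btn [0.49922665 0.00827495] box frame mm [26.45975664 44.69571604] (28, 45)
hous [0.49908374 0.00777327] box frame mm [26.23026759 44.22727501] (28, 45)
slot [ 0.45110665 -0.00182365] box frame mm [-22.68803702  43.27804194] (-22, 35)
start [ 0.47255197 -0.11712634  0.071     ] tool delta mm [-486.92987673 -567.24622584  171.26060799]
btn [0.50068866 0.00884718 0.09      ] tool delta mm [-482.14485703 -438.29706861  151.99357816]
```

Request:
drive_tool([
  {"slide": [-30, -35, 0], "rot": [0, 0, 0]},
  {"slide": [-30, -35, 0], "rot": [0, 0, 0]},
  {"slide": [-30, -35, 0], "rot": [0, 0, 0]},
  {"slide": [-30, -35, 0], "rot": [0, 0, 0]},
  {"slide": [-30, -35, 0], "rot": [0, 0, 0]},
], grip=0)

```text
clock: 0.6
tool_pos: [0.2468, 0.3469, 0.2418]
tool_rot: [[-0.967, 0.253, -0.0], [0.253, 0.967, -0.001], [0.0, -0.001, -1.0]]
wrist_force: [1.1, 0.2, 0.1]
grip_width: 0.0123
gripper_force: 0.0
```

Request:
drive_tool([
  {"slide": [-30, -35, 0], "rot": [0, 0, 0]},
  {"slide": [-30, -35, 0], "rot": [0, 0, 0]},
  {"slide": [-30, -35, 0], "rot": [0, 0, 0]},
  {"slide": [-30, -35, 0], "rot": [0, 0, 0]},
  {"slide": [-30, -35, 0], "rot": [0, 0, 0]},
])

```text
clock: 1.1
tool_pos: [0.3474, 0.1397, 0.2421]
tool_rot: [[-0.967, 0.254, 0.0], [0.254, 0.967, 0.0], [-0.0, 0.0, -1.0]]
wrist_force: [0.2, -0.2, -0.6]
grip_width: 0.0
gripper_force: 0.0
```

Request:
drive_tool([
  {"slide": [-30, -35, 0], "rot": [0, 0, 0]},
  {"slide": [-30, -35, 0], "rot": [0, 0, 0]},
  {"slide": [-30, -35, 0], "rot": [0, 0, 0]},
  {"slide": [-30, -35, 0], "rot": [0, 0, 0]},
  {"slide": [-30, -35, 0], "rot": [0, 0, 0]},
])

```text
clock: 1.6
tool_pos: [0.4481, -0.0678, 0.242]
tool_rot: [[-0.967, 0.255, -0.0], [0.255, 0.967, 0.0], [0.0, 0.0, -1.0]]
wrist_force: [1.0, 0.5, 0.4]
grip_width: -0.0002
gripper_force: 0.0
```

Request:
drive_tool([
  {"slide": [0, 0, 0], "rot": [0, 0, -8.3]},
  {"slide": [0, 0, 0], "rot": [0, 0, -8.3]},
  {"slide": [0, 0, 0], "rot": [0, 0, -8.3]},
  {"slide": [0, 0, 0], "rot": [0, 0, 0]},
  {"slide": [0, 0, 0], "rot": [0, 0, 0]},
])

```text
clock: 2.1
tool_pos: [0.4477, -0.0658, 0.242]
tool_rot: [[-0.985, -0.174, -0.001], [-0.174, 0.985, 0.0], [0.001, 0.0, -1.0]]
wrist_force: [0.7, -0.9, -0.0]
grip_width: 0.0003
gripper_force: 0.0
```

```bash
cat >> h.py <<'E'
t=np.radians(10.2);R=np.array([[np.cos(t),-np.sin(t)],[np.sin(t),np.cos(t)]]);C=np.array([.4807,-.0408])
def rep(b=None,z=.071):
    s=ctrl.read_state();T=np.array(s["tool_rot"]);p=np.array(s["tool_pos"])
    print("clk",round(s["clock"],2),"box mm",np.round(R.T@(p[:2]-C)*1e3,1),"z",round(p[2]*1e3,1),"tooly deg",np.degrees(np.arctan2(T[1,1],T[0,1])).round(2),"tz",np.round(T[:,2],3),"F",np.round(R.T@np.array(s["wrist_force"])[:2],2),np.round(s["wrist_force"][2],2),"w",round(s["grip_width"],4))
    if b is not None: print("delta tool",np.round(T.T@(np.append(C+R@np.array(b)/1e3,z)-p)*1e3,1))
E
python3 -c "
from h import *
rep((-22,-74))"
```

```text
clk 2.1 box mm [-36.9 -18.8] z 242.0 tooly deg 100.02 tz [-0.001  0.    -1.   ] F [ 0.53 -1.04] -0.01 w 0.0003
delta tool [-15.2 -55.2 170.9]
```

Request:
drive_tool([
  {"slide": [-8, -28, 0], "rot": [0, 0, 0]},
  {"slide": [-7, -27, 0], "rot": [0, 0, 0]},
  {"slide": [0, 0, 40], "rot": [0, 0, 0]},
  {"slide": [0, 0, 40], "rot": [0, 0, 0]},
  {"slide": [0, 0, 0], "rot": [0, 0, 0]},
])

```text
clock: 2.6
tool_pos: [0.4677, -0.1154, 0.1567]
tool_rot: [[-0.985, -0.175, -0.012], [-0.175, 0.985, 0.005], [0.011, 0.007, -1.0]]
wrist_force: [-0.9, 0.5, -0.5]
grip_width: 0.0
gripper_force: 0.0
```

Request:
drive_tool([
  {"slide": [0, 0, 35], "rot": [0, 0, 0]},
  {"slide": [0, 0, 30], "rot": [0, 0, 0]},
  {"slide": [0, 0, 16], "rot": [0, 0, 0]},
  {"slide": [0, 0, 10], "rot": [0, 0, 0]},
  {"slide": [0, 0, 0], "rot": [0, 0, 0]},
])

```text
clock: 3.1
tool_pos: [0.4725, -0.1172, 0.0714]
tool_rot: [[-0.984, -0.177, -0.001], [-0.177, 0.984, 0.0], [0.001, 0.0, -1.0]]
wrist_force: [-0.1, -0.4, -0.8]
grip_width: -0.0003
gripper_force: 0.0
```

```bash
python3 -c "
from h import *
rep((-22,-74))
a=capture('top')['image'][170:290,140:310];b=capture('wrist')['image']
cv2.imwrite('pics/p4.png',np.hstack([cv2.resize(a,(566,400)),cv2.resize(b,(234,176))[:,:].copy() if 0 else cv2.copyMakeBorder(cv2.resize(b,(234,176)),0,224,0,0,0)]))"
```

```text
clk 3.1 box mm [-21.6 -73.7] z 71.4 tooly deg 100.17 tz [-0.001  0.    -1.   ] F [-0.16 -0.34] -0.79 w -0.0003
delta tool [ 0.4 -0.3  0.4]
```

View pics/p4.png

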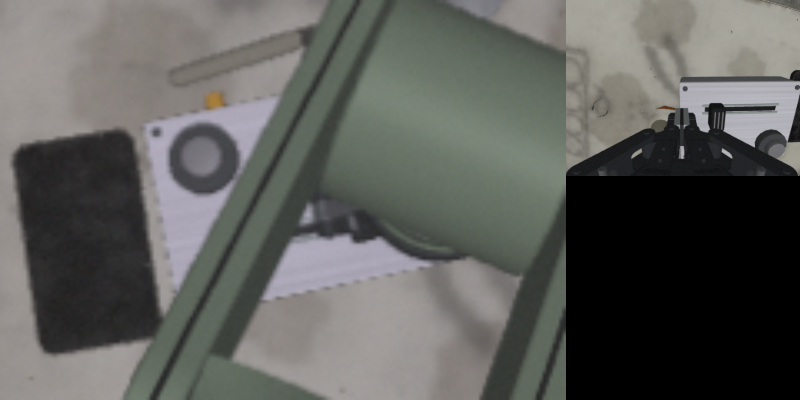

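The arm hides the lever in the top view, but the wrist view shows the closed fingers just short of the cap at about (716,115) in the picture. I'll advance slowly and use the force reading to detect contact.

Request:
drive_tool([
  {"slide": [0, 3, 0], "rot": [0, 0, 0]},
  {"slide": [0, 3, 0], "rot": [0, 0, 0]},
  {"slide": [0, 2, 0], "rot": [0, 0, 0]},
  {"slide": [0, 2, 0], "rot": [0, 0, 0]},
  {"slide": [0, 0, 0], "rot": [0, 0, 0]},
])

```text
clock: 3.7
tool_pos: [0.4706, -0.1073, 0.0714]
tool_rot: [[-0.984, -0.177, 0.0], [-0.177, 0.984, 0.0], [-0.0, 0.0, -1.0]]
wrist_force: [0.1, 0.0, -0.7]
grip_width: -0.0001
gripper_force: 0.0
```

```bash
cat > look.py <<'E'
import sys
from h import *
rep()
c=capture('wrist');im=c['image']
cv2.imwrite('pics/'+sys.argv[1]+'.png',cv2.resize(im[150:384,150:512],None,fx=2,fy=2,interpolation=cv2.INTER_CUBIC))
# dark cap at plate top, ahead of the finger: report projected expected pixel of tip for scale
for b in(-35,-21,-7,7): print(b,proj(c,np.append(C+R@np.array([-22,b])/1e3,.073)).round(0))
E
python3 look.py w5
```

```text
clk 3.7 box mm [-21.7 -63.6] z 71.4 tooly deg 100.21 tz [ 0.  0. -1.] F [ 0.13 -0.02] -0.67 w -0.0001
-35 [313. 266.]
-21 [342. 266.]
-7 [371. 265.]
7 [400. 265.]
```

View pics/w5.png

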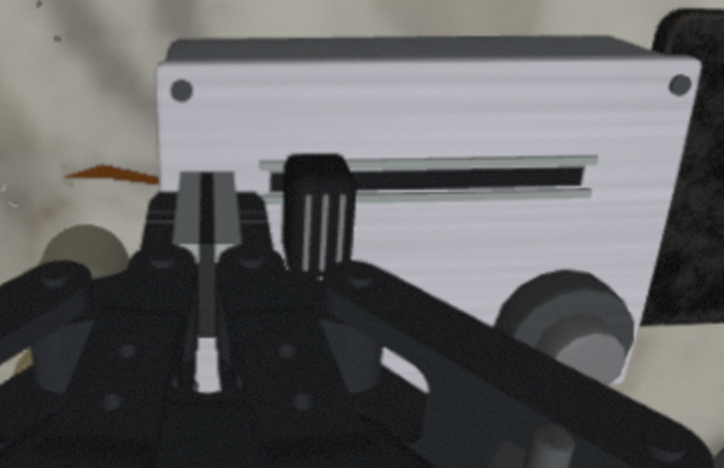

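The cap is centred at crop x≈327, which is px 313 and matches the home prediction. The finger is at crop x≈145–272, so there is still a gap.

Request:
drive_tool([
  {"slide": [0, 1.5, 0], "rot": [0, 0, 0]},
  {"slide": [0, 1.5, 0], "rot": [0, 0, 0]},
  {"slide": [0, 1, 0], "rot": [0, 0, 0]},
  {"slide": [0, 1, 0], "rot": [0, 0, 0]},
  {"slide": [0, 0, 0], "rot": [0, 0, 0]},
])

```text
clock: 4.25
tool_pos: [0.4697, -0.1025, 0.0712]
tool_rot: [[-0.984, -0.177, -0.0], [-0.177, 0.984, 0.0], [0.0, 0.0, -1.0]]
wrist_force: [-0.4, 0.5, 0.2]
grip_width: -0.0001
gripper_force: 0.0
```

Request:
drive_tool([
  {"slide": [0, 1, 0], "rot": [0, 0, 0]},
  {"slide": [0, 1, 0], "rot": [0, 0, 0]},
  {"slide": [0, 1, 0], "rot": [0, 0, 0]},
  {"slide": [0, 0, 0], "rot": [0, 0, 0]},
])

```text
clock: 4.65
tool_pos: [0.4694, -0.1001, 0.0714]
tool_rot: [[-0.984, -0.177, 0.0], [-0.177, 0.984, -0.001], [-0.0, -0.001, -1.0]]
wrist_force: [-0.1, -2.4, -0.9]
grip_width: -0.0002
gripper_force: 1.3
```

Request:
drive_tool([
  {"slide": [0, 1, 0], "rot": [0, 0, 0]},
  {"slide": [0, 1, 0], "rot": [0, 0, 0]},
  {"slide": [0, 0, 0], "rot": [0, 0, 0]},
])

```text
clock: 4.95
tool_pos: [0.4691, -0.0982, 0.0714]
tool_rot: [[-0.984, -0.177, 0.0], [-0.177, 0.984, -0.001], [-0.0, -0.001, -1.0]]
wrist_force: [-0.6, -4.8, -1.3]
grip_width: -0.0
gripper_force: 2.4
```

Request:
drive_tool([
  {"slide": [0, 1, 0], "rot": [0, 0, 0]},
  {"slide": [0, 1, 0], "rot": [0, 0, 0]},
  {"slide": [0, 0, 0], "rot": [0, 0, 0]},
])

```text
clock: 5.25
tool_pos: [0.4686, -0.0957, 0.0713]
tool_rot: [[-0.984, -0.177, 0.0], [-0.177, 0.984, 0.0], [-0.0, 0.0, -1.0]]
wrist_force: [0.1, -3.5, -0.8]
grip_width: 0.0
gripper_force: 1.8
```

Request:
drive_tool([
  {"slide": [0, 1, 0], "rot": [0, 0, 0]},
  {"slide": [0, 1, 0], "rot": [0, 0, 0]},
  {"slide": [0, 0, 0], "rot": [0, 0, 0]},
])

```text
clock: 5.55
tool_pos: [0.4678, -0.0927, 0.0711]
tool_rot: [[-0.984, -0.177, -0.001], [-0.177, 0.984, 0.002], [0.0, 0.002, -1.0]]
wrist_force: [-0.6, 0.1, -0.0]
grip_width: 0.0002
gripper_force: 0.0
```

```bash
python3 look.py w6
```

```text
clk 5.55 box mm [-21.8 -48.8] z 71.1 tooly deg 100.18 tz [-0.001  0.002 -1.   ] F [-0.56  0.25] -0.01 w 0.0002
-35 [282. 267.]
-21 [311. 266.]
-7 [341. 266.]
7 [370. 266.]
```

View pics/w6.png

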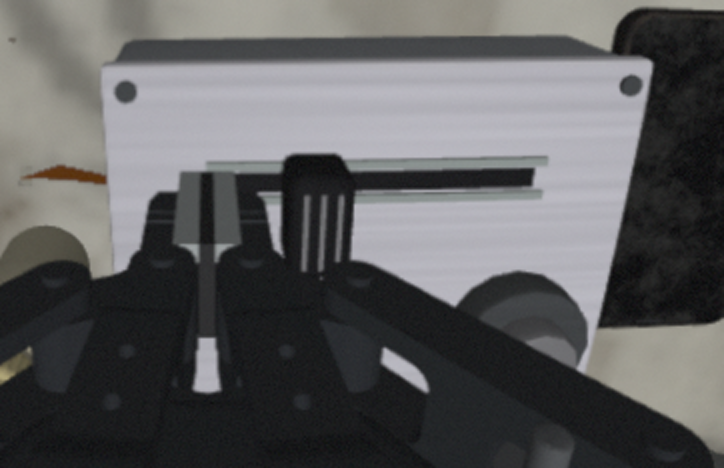

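The cap is now at px 312, which matches the first click (-21 → 311), and the finger clears it by about 6 mm. Pausing about a second, then on to the second click.

Request:
drive_tool([
  {"slide": [0, 0, 0]},
  {"slide": [0, 0, 0]},
  {"slide": [0, 0, 0]},
  {"slide": [0, 0, 0]},
  {"slide": [0, 0, 0]},
])

```text
validation failed for argument at $.ro...
```

Request:
drive_tool([
  {"slide": [0, 0, 0]},
  {"slide": [0, 0, 0]},
  {"slide": [0, 0, 0]},
  {"slide": [0, 0, 0]},
  {"slide": [0, 0, 0]},
])

```text
validation failed for argument at $.ro...
```

Request:
drive_tool([
  {"slide": [0, 2, 0]},
  {"slide": [0, 2, 0]},
  {"slide": [0, 1, 0]},
  {"slide": [0, 1, 0]},
  {"slide": [0, 0, 0]},
])

```text
validation failed for argument at $.ro...
```

Request:
drive_tool([
  {"slide": [0, 1, 0]},
  {"slide": [0, 1, 0]},
  {"slide": [0, 1, 0]},
  {"slide": [0, 1, 0]},
  {"slide": [0, 0, 0]},
])

```text
validation failed for argument at $.ro...
```

Request:
drive_tool([
  {"slide": [0, 1, 0]},
  {"slide": [0, 1, 0]},
  {"slide": [0, 0, 0]},
])

```text
validation failed for argument at $.ro...
```

```bash
python3 -c "
from h import *
rep()"
```

```text
clk 5.6 box mm [-21.8 -49. ] z 71.1 tooly deg 100.19 tz [-0.001  0.001 -1.   ] F [-0.48  0.44] 0.39 w 0.0002
```

The calls were refused because each row needs "rot", and nothing moved. I'll resend them with it.

Request:
drive_tool([
  {"slide": [0, 0, 0], "rot": [0, 0, 0]},
  {"slide": [0, 0, 0], "rot": [0, 0, 0]},
  {"slide": [0, 0, 0], "rot": [0, 0, 0]},
  {"slide": [0, 0, 0], "rot": [0, 0, 0]},
  {"slide": [0, 0, 0], "rot": [0, 0, 0]},
])

```text
clock: 6.1
tool_pos: [0.4682, -0.0938, 0.0713]
tool_rot: [[-0.984, -0.177, -0.0], [-0.177, 0.984, 0.0], [0.0, 0.0, -1.0]]
wrist_force: [0.5, -0.1, 1.0]
grip_width: 0.0002
gripper_force: 0.0
```

Request:
drive_tool([
  {"slide": [0, 0, 0], "rot": [0, 0, 0]},
  {"slide": [0, 0, 0], "rot": [0, 0, 0]},
  {"slide": [0, 0, 0], "rot": [0, 0, 0]},
  {"slide": [0, 0, 0], "rot": [0, 0, 0]},
  {"slide": [0, 0, 0], "rot": [0, 0, 0]},
])

```text
clock: 6.6
tool_pos: [0.4682, -0.0938, 0.0713]
tool_rot: [[-0.984, -0.177, -0.0], [-0.177, 0.984, 0.0], [0.0, 0.0, -1.0]]
wrist_force: [-0.8, -0.5, -2.1]
grip_width: 0.0
gripper_force: 0.0
```

Request:
drive_tool([
  {"slide": [0, 2, 0], "rot": [0, 0, 0]},
  {"slide": [0, 2, 0], "rot": [0, 0, 0]},
  {"slide": [0, 1, 0], "rot": [0, 0, 0]},
  {"slide": [0, 1, 0], "rot": [0, 0, 0]},
  {"slide": [0, 0, 0], "rot": [0, 0, 0]},
])

```text
clock: 7.1
tool_pos: [0.4671, -0.0877, 0.0713]
tool_rot: [[-0.984, -0.177, -0.0], [-0.177, 0.984, 0.0], [0.0, 0.0, -1.0]]
wrist_force: [0.2, -0.7, -0.2]
grip_width: 0.0001
gripper_force: 0.0
```

Request:
drive_tool([
  {"slide": [0, 1, 0], "rot": [0, 0, 0]},
  {"slide": [0, 1, 0], "rot": [0, 0, 0]},
  {"slide": [0, 1, 0], "rot": [0, 0, 0]},
  {"slide": [0, 1, 0], "rot": [0, 0, 0]},
  {"slide": [0, 0, 0], "rot": [0, 0, 0]},
])

```text
clock: 7.6
tool_pos: [0.4666, -0.0846, 0.0714]
tool_rot: [[-0.984, -0.177, 0.001], [-0.177, 0.984, -0.001], [-0.0, -0.001, -1.0]]
wrist_force: [-0.2, -4.7, -1.7]
grip_width: 0.0001
gripper_force: 2.3
```

Request:
drive_tool([
  {"slide": [0, 1, 0], "rot": [0, 0, 0]},
  {"slide": [0, 1, 0], "rot": [0, 0, 0]},
  {"slide": [0, 0, 0], "rot": [0, 0, 0]},
])

```text
clock: 7.9
tool_pos: [0.4662, -0.0821, 0.0714]
tool_rot: [[-0.984, -0.177, 0.0], [-0.177, 0.984, -0.0], [-0.0, -0.0, -1.0]]
wrist_force: [0.2, -5.1, -0.6]
grip_width: -0.0001
gripper_force: 1.9
```

```bash
python3 -c "
from h import *
rep()"
```

```text
clk 7.9 box mm [-21.6 -38.1] z 71.4 tooly deg 100.18 tz [ 0. -0. -1.] F [-0.7  -5.06] -0.58 w -0.0001
```

Request:
drive_tool([
  {"slide": [0, 1, 0], "rot": [0, 0, 0]},
  {"slide": [0, 1, 0], "rot": [0, 0, 0]},
  {"slide": [0, 0, 0], "rot": [0, 0, 0]},
])

```text
clock: 8.2
tool_pos: [0.4653, -0.0789, 0.0711]
tool_rot: [[-0.984, -0.177, -0.001], [-0.177, 0.984, 0.002], [0.0, 0.002, -1.0]]
wrist_force: [-0.0, 1.2, 0.2]
grip_width: 0.0
gripper_force: 0.0
```

```bash
python3 look.py w7
```

```text
clk 8.2 box mm [-21.9 -34.8] z 71.1 tooly deg 100.18 tz [-0.001  0.002 -1.   ] F [0.2  1.19] 0.25 w 0.0
-35 [252. 267.]
-21 [282. 267.]
-7 [311. 267.]
7 [341. 266.]
```

View pics/w7.png

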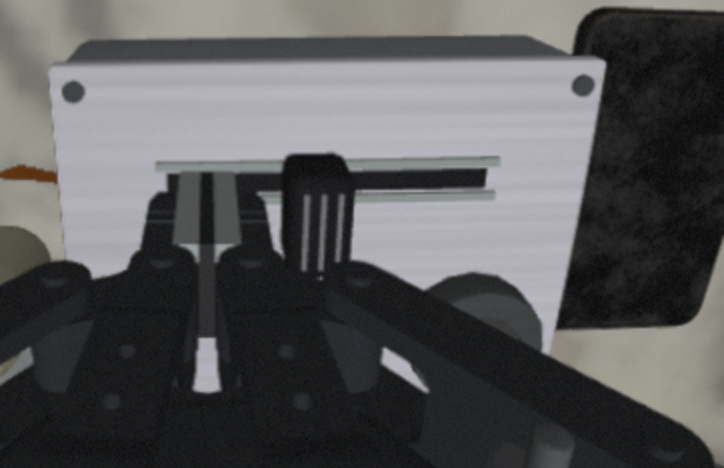

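The cap is at px 312 against 311 predicted for y=-7, so the lever is in the second click. Next: the same pause and the same stroke.

Request:
drive_tool([
  {"slide": [0, 0, 0], "rot": [0, 0, 0]},
  {"slide": [0, 0, 0], "rot": [0, 0, 0]},
  {"slide": [0, 0, 0], "rot": [0, 0, 0]},
  {"slide": [0, 0, 0], "rot": [0, 0, 0]},
  {"slide": [0, 0, 0], "rot": [0, 0, 0]},
])

```text
clock: 8.75
tool_pos: [0.4657, -0.08, 0.0713]
tool_rot: [[-0.984, -0.177, 0.0], [-0.177, 0.984, 0.0], [-0.0, 0.0, -1.0]]
wrist_force: [0.4, -0.9, 0.4]
grip_width: -0.0
gripper_force: 0.0
```

Request:
drive_tool([
  {"slide": [0, 0, 0], "rot": [0, 0, 0]},
  {"slide": [0, 0, 0], "rot": [0, 0, 0]},
  {"slide": [0, 0, 0], "rot": [0, 0, 0]},
  {"slide": [0, 0, 0], "rot": [0, 0, 0]},
  {"slide": [0, 0, 0], "rot": [0, 0, 0]},
])

```text
clock: 9.25
tool_pos: [0.4657, -0.08, 0.0713]
tool_rot: [[-0.984, -0.177, -0.0], [-0.177, 0.984, 0.0], [0.0, 0.0, -1.0]]
wrist_force: [0.2, 0.3, -0.2]
grip_width: 0.0001
gripper_force: 0.0
```

Request:
drive_tool([
  {"slide": [0, 2, 0], "rot": [0, 0, 0]},
  {"slide": [0, 2, 0], "rot": [0, 0, 0]},
  {"slide": [0, 1, 0], "rot": [0, 0, 0]},
  {"slide": [0, 1, 0], "rot": [0, 0, 0]},
  {"slide": [0, 0, 0], "rot": [0, 0, 0]},
])

```text
clock: 9.75
tool_pos: [0.4646, -0.0739, 0.0713]
tool_rot: [[-0.984, -0.177, -0.0], [-0.177, 0.984, 0.0], [0.0, 0.0, -1.0]]
wrist_force: [0.5, 0.4, -0.4]
grip_width: 0.0
gripper_force: 0.0
```

Request:
drive_tool([
  {"slide": [0, 1, 0], "rot": [0, 0, 0]},
  {"slide": [0, 1, 0], "rot": [0, 0, 0]},
  {"slide": [0, 1, 0], "rot": [0, 0, 0]},
  {"slide": [0, 1, 0], "rot": [0, 0, 0]},
  {"slide": [0, 0, 0], "rot": [0, 0, 0]},
])

```text
clock: 10.25
tool_pos: [0.4642, -0.0707, 0.0714]
tool_rot: [[-0.984, -0.177, 0.001], [-0.177, 0.984, -0.001], [-0.0, -0.001, -1.0]]
wrist_force: [-0.3, -5.3, 0.1]
grip_width: -0.0002
gripper_force: 2.4
```

Request:
drive_tool([
  {"slide": [0, 1, 0], "rot": [0, 0, 0]},
  {"slide": [0, 1, 0], "rot": [0, 0, 0]},
  {"slide": [0, 0, 0], "rot": [0, 0, 0]},
])

```text
clock: 10.55
tool_pos: [0.4637, -0.0683, 0.0714]
tool_rot: [[-0.984, -0.177, 0.0], [-0.177, 0.984, -0.0], [-0.0, -0.0, -1.0]]
wrist_force: [0.8, -3.8, -0.8]
grip_width: 0.0002
gripper_force: 1.9
```

```bash
python3 -c "
from h import *
rep()"
```

```text
clk 10.55 box mm [-21.6 -24.1] z 71.4 tooly deg 100.19 tz [ 0. -0. -1.] F [ 0.1  -3.86] -0.78 w 0.0002
```

Request:
drive_tool([
  {"slide": [0, 1, 0], "rot": [0, 0, 0]},
  {"slide": [0, 1, 0], "rot": [0, 0, 0]},
  {"slide": [0, 0, 0], "rot": [0, 0, 0]},
])

```text
clock: 10.85
tool_pos: [0.4629, -0.0652, 0.0711]
tool_rot: [[-0.984, -0.177, -0.001], [-0.177, 0.984, 0.002], [0.0, 0.002, -1.0]]
wrist_force: [0.5, -0.6, 0.1]
grip_width: -0.0
gripper_force: 0.0
```

```bash
python3 look.py w8
```

```text
clk 10.85 box mm [-21.9 -20.9] z 71.1 tooly deg 100.17 tz [-0.001  0.002 -1.   ] F [ 0.35 -0.7 ] 0.06 w -0.0
-35 [222. 267.]
-21 [252. 267.]
-7 [282. 267.]
7 [311. 266.]
```

View pics/w8.png

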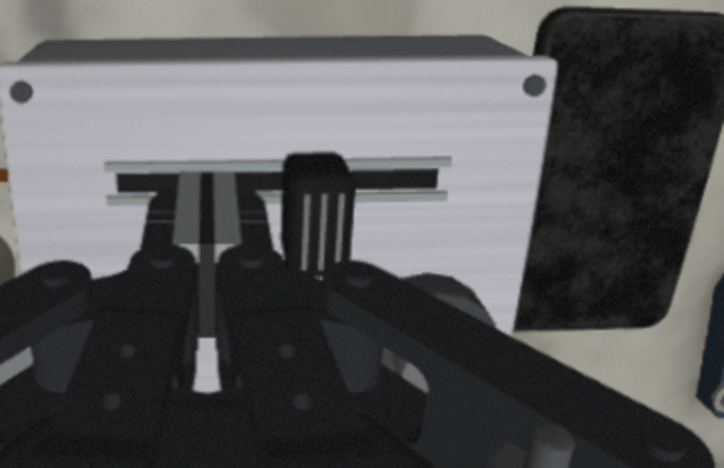

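The cap is at px 312 against 311 predicted for y=+7, so the lever is in the third click. I'll back off, rise, pause, and move over the button.

Request:
drive_tool([
  {"slide": [0, -5, 0], "rot": [0, 0, 0]},
  {"slide": [0, 0, 0], "rot": [0, 0, 0]},
  {"slide": [0, 0, -15], "rot": [0, 0, 0]},
  {"slide": [0, 0, -35], "rot": [0, 0, 0]},
  {"slide": [0, 0, 0], "rot": [0, 0, 0]},
])

```text
clock: 11.4
tool_pos: [0.4677, -0.0724, 0.1255]
tool_rot: [[-0.984, -0.177, 0.009], [-0.177, 0.984, -0.003], [-0.008, -0.004, -1.0]]
wrist_force: [0.4, -1.1, -0.8]
grip_width: 0.0001
gripper_force: 0.0
```

Request:
drive_tool([
  {"slide": [-25, 25, 0], "rot": [0, 0, 0]},
  {"slide": [-24, 25, 0], "rot": [0, 0, 0]},
  {"slide": [0, 21, 0], "rot": [0, 0, 0]},
  {"slide": [0, 0, 0], "rot": [0, 0, 0]},
  {"slide": [0, 0, 0], "rot": [0, 0, 0]},
])

```text
clock: 11.9
tool_pos: [0.4993, 0.0075, 0.1207]
tool_rot: [[-0.984, -0.178, -0.001], [-0.178, 0.984, -0.0], [0.001, -0.0, -1.0]]
wrist_force: [-0.6, -0.0, -0.3]
grip_width: -0.0001
gripper_force: 0.0
```

```bash
python3 - <<'E'
from h import *
rep((27.5,45),.080)
E
```

```text
clk 11.9 box mm [26.9 44.2] z 120.7 tooly deg 100.25 tz [-0.001 -0.    -1.   ] F [-0.55  0.09] -0.32 w -0.0001
delta tool [-0.7  0.8 40.7]
```

Request:
drive_tool([
  {"slide": [-0.7, 0.8, 20], "rot": [0, 0, 0]},
  {"slide": [0, 0, 15], "rot": [0, 0, 0]},
  {"slide": [0, 0, 5], "rot": [0, 0, 0]},
  {"slide": [0, 0, 0], "rot": [0, 0, 0]},
  {"slide": [0, 0, 0], "rot": [0, 0, 0]},
])

```text
clock: 12.4
tool_pos: [0.5008, 0.0077, 0.0817]
tool_rot: [[-0.984, -0.176, 0.001], [-0.176, 0.984, -0.0], [-0.001, -0.0, -1.0]]
wrist_force: [0.3, -0.2, -0.3]
grip_width: -0.0002
gripper_force: 0.0
```

Request:
drive_tool([
  {"slide": [0, 0, 1.5], "rot": [0, 0, 0]},
  {"slide": [0, 0, 1.5], "rot": [0, 0, 0]},
  {"slide": [0, 0, 1], "rot": [0, 0, 0]},
  {"slide": [0, 0, 1], "rot": [0, 0, 0]},
  {"slide": [0, 0, 0], "rot": [0, 0, 0]},
])

```text
clock: 12.9
tool_pos: [0.5006, 0.0083, 0.0765]
tool_rot: [[-0.984, -0.177, 0.0], [-0.177, 0.984, -0.0], [-0.0, -0.0, -1.0]]
wrist_force: [0.4, 0.2, 1.6]
grip_width: -0.0001
gripper_force: 0.7
```

Request:
drive_tool([
  {"slide": [0, 0, 1], "rot": [0, 0, 0]},
  {"slide": [0, 0, 1], "rot": [0, 0, 0]},
  {"slide": [0, 0, 0], "rot": [0, 0, 0]},
])

```text
clock: 13.2
tool_pos: [0.5006, 0.0083, 0.0744]
tool_rot: [[-0.984, -0.177, 0.0], [-0.177, 0.984, -0.0], [-0.0, -0.0, -1.0]]
wrist_force: [-0.2, -0.9, 2.5]
grip_width: -0.0
gripper_force: 1.2
```

Contact came at z≈0.077 as expected, and the button is about 2.5 mm down.

Request:
drive_tool([
  {"slide": [0, 0, 1], "rot": [0, 0, 0]},
  {"slide": [0, 0, 1], "rot": [0, 0, 0]},
  {"slide": [0, 0, 0], "rot": [0, 0, 0]},
])

```text
clock: 13.5
tool_pos: [0.5006, 0.0083, 0.0724]
tool_rot: [[-0.984, -0.177, 0.0], [-0.177, 0.984, -0.0], [-0.0, -0.0, -1.0]]
wrist_force: [-0.5, 0.7, 3.6]
grip_width: -0.0001
gripper_force: 1.8
```

Request:
drive_tool([
  {"slide": [0, 0, 0.7], "rot": [0, 0, 0]},
  {"slide": [0, 0, 0], "rot": [0, 0, 0]},
  {"slide": [0, 0, 0], "rot": [0, 0, 0]},
])

```text
clock: 13.8
tool_pos: [0.5006, 0.0083, 0.072]
tool_rot: [[-0.984, -0.177, 0.0], [-0.177, 0.984, -0.0], [-0.0, -0.0, -1.0]]
wrist_force: [-0.3, 0.5, 5.3]
grip_width: -0.0
gripper_force: 2.8
```

Request:
drive_tool([
  {"slide": [0, 0, 0.4], "rot": [0, 0, 0]},
  {"slide": [0, 0, 0], "rot": [0, 0, 0]},
  {"slide": [0, 0, 0], "rot": [0, 0, 0]},
])

```text
clock: 14.1
tool_pos: [0.5006, 0.0083, 0.0719]
tool_rot: [[-0.984, -0.177, 0.0], [-0.177, 0.984, -0.0], [-0.0, -0.0, -1.0]]
wrist_force: [-2.4, 0.1, 8.1]
grip_width: 0.0004
gripper_force: 4.0
```

Request:
drive_tool([
  {"slide": [0, 0, -3], "rot": [0, 0, 0]},
  {"slide": [0, 0, -5], "rot": [0, 0, 0]},
  {"slide": [0, 0, -30], "rot": [0, 0, 0]},
  {"slide": [0, 0, -50], "rot": [0, 0, 0]},
  {"slide": [0, 0, -50], "rot": [0, 0, 0]},
])

```text
clock: 14.6
tool_pos: [0.4987, 0.0085, 0.2091]
tool_rot: [[-0.984, -0.177, -0.004], [-0.177, 0.984, 0.001], [0.004, 0.001, -1.0]]
wrist_force: [0.7, -1.1, -0.3]
grip_width: -0.0
gripper_force: 0.0
```

Request:
drive_tool([
  {"slide": [0, 50, 0], "rot": [0, 0, 0]},
  {"slide": [0, 50, 0], "rot": [0, 0, 0]},
  {"slide": [0, 50, 0], "rot": [0, 0, 0]},
  {"slide": [0, 50, 0], "rot": [0, 0, 0]},
  {"slide": [0, 50, 0], "rot": [0, 0, 0]},
])

```text
clock: 15.1
tool_pos: [0.4549, 0.2559, 0.2088]
tool_rot: [[-0.984, -0.177, -0.001], [-0.177, 0.984, -0.0], [0.001, -0.0, -1.0]]
wrist_force: [0.9, 0.0, -1.1]
grip_width: -0.0002
gripper_force: 0.0
```

Request:
drive_tool([
  {"slide": [0, 40, 0], "rot": [0, 0, 0]},
  {"slide": [0, 40, 0], "rot": [0, 0, 0]},
  {"slide": [0, 0, 0], "rot": [0, 0, 0]},
  {"slide": [0, 0, 0], "rot": [0, 0, 0]},
  {"slide": [0, 0, 0], "rot": [0, 0, 0]},
])

```text
clock: 15.6
tool_pos: [0.4418, 0.332, 0.2086]
tool_rot: [[-0.984, -0.176, -0.001], [-0.176, 0.984, -0.001], [0.001, -0.001, -1.0]]
wrist_force: [-0.6, -0.2, 0.3]
grip_width: 0.0
gripper_force: 0.0
```

```bash
python3 - <<'E'
from h import *
c=capture("top");rep()
print([proj(c,np.append(C+R@np.array([-22,y])/1e3,.073)).round(1) for y in(-7,7,21)])
cv2.imwrite("pics/end.png",cv2.resize(c["image"][180:280,140:300],None,fx=5,fy=5,interpolation=cv2.INTER_CUBIC))
E
```

```text
clk 15.65 box mm [ 27.9 373.5] z 208.7 tooly deg 100.1 tz [-0.001 -0.001 -1.   ] F [0.48 0.05] 0.55 w 0.0001
[array([233. , 237.6]), array([225.4, 239. ]), array([217.8, 240.5])]
```

View pics/end.png

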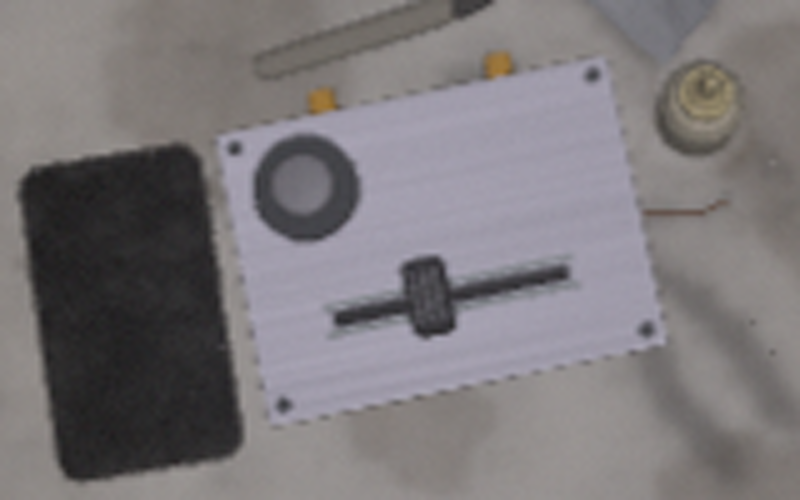

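The cap is at crop (429,296), i.e. px (225.8,239.2), matching the third click at (225.4,239.0). The box, phone, pen and bottle haven't moved.

```bash
python3 -c "
from plant import ctrl
print(ctrl.job_done())"
```

```text
the job is handed in; nothing more can be done
None
```

The job is handed in: the lever went one click at a time to the third click, the button was pressed fully down and released, and the last picture shows the box, phone, pen and bottle where they started; the judge returned no verdict.

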